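# Set the measuring square on a mushroom block

### The job

Put the mushroom that lies in the gap between the measuring square and the growing block into the foil harvest tray, and slide the square along the bench, without lifting it off, until its long leg lies flush against the side of the block and its short hook leg is up against the block's near end, so that the block can be measured. Do not shove the block out of its place.

Things in the scene. Friction and masses are not known exactly. Their poses are not given: they have to be found in the camera images.
- block: Brown sawdust growing block, loose, 170 x 110 mm, 85 mm high, 2 to 3 kg; three mushrooms grow on its top in the +y half, 43 mm above it. Origin: centre of its underside. x runs along the 170 mm length, away from the robot; y to its left; z up. Side to be measured: the flat -y side (y = -55 mm). Near end: the flat -x end (x = -85 mm).
- block_corner (a point): Bottom corner of the block between its -y side and its -x (near) end; axes as those of the block. The inner corner of the square belongs here.
- square: L-shaped flat aluminium square with black ticks, 14 mm thick, 0.4 kg, lying on the bench on the block's -y side. Origin: its inner corner, underside. Long leg: x -35 to 150 mm, y -45 to 0 mm (measuring edge y = 0). Hook leg: x -35 to 0 mm, y 0 to 60 mm (stop face x = 0). When set, its axes are parallel to the block's.
- mushroom: Picked shiitake mushroom resting cap down on the bench, in the gap between the block and the square's long leg. Cap 58 mm across and 25 mm thick, stem upright, 18 mm across, its top 70 mm above the bench. Origin: centre of the underside (cap top); z along the stem.
- tray: Shallow foil tray, fixed, 200 (x) x 220 (y) mm, walls 41 mm high, 4 mm thick, flat rim 10 mm wide all round, floor 5 mm thick. Stands at the left or right of the bench, a blue slotted crate of that size at the other side. Origin: centre of its underside. Two picked mushrooms stand in its +x half; the -x half is free.
Not all that is in view belongs to the job. What is shaped like the mushroom but green or orange is not meant.

How it is judged (in metres and radians):
At the end, for the whole second after the job is handed in: The mushroom is at rest inside the foil tray; the square lies flat and still on the bench with its inner corner within 4 mm of the block's near corner along and across the block and its long leg parallel to the block's side within 0.03 rad; the block stands within 20 mm of where it was (x of mushroom in the frame of tray between -0.094 and 0.094 m and y of mushroom in the frame of tray between -0.104 and 0.104 m and z of mushroom in the frame of tray below 0.045 m and linear speed of mushroom below 0.03 m/s and x of square in the frame of block_corner between -0.004 and 0.004 m and y of square in the frame of block_corner between -0.004 and 0.004 m and angle between the x axis of square and the x axis of block, either way round below 0.03 rad and height (world z) of square below 0.006 m and angle between each of square, block's own z axis and vertical below 0.05 rad and linear speed of square below 0.01 m/s and distance of each of block_corner, block from where it was at the start of the episode below 0.02 m); the robot touches nothing.
It fails at once if the square is lifted off the bench (over 20 mm) (height (world z) of square above 0.02 m).
It fails at once if the block is shoved more than 20 mm or tipped (distance of any of block, block_corner from where it was at the start of the episode above 0.02 m or angle between block's own z axis and vertical above 0.15 rad).
It also fails if it takes over 67 s, if anything falls off the work surface, if the arm or the gripper's body presses on something with over 40 N, if the wrist force passes 120 N, or if a joint passes its speed limit or range.

### The arm

A 7-joint arm with a two-finger parallel gripper is mounted at the origin on the work surface. World frame = base frame: x ahead of the robot, y to its left, z up, the work surface at z = 0. Lengths are in mm, angles in rad, forces in N, time in s.
With the tool pointing down it reaches from about 350 to 900 mm from the base axis. Payload 19.9 kg.
Tool frame: the origin (TCP) lies between the finger pads; the fingertips stand 11 mm ahead of it and the grasp point (between the pads) lies 8 mm behind it; z points along the fingers, y is the line along which they close (so a half turn about z gives the same grasp; the last joint's range is limited). The gripper opens to 85 mm and grips with 20 to 120 N. Pads are 22 mm wide; open, the fingers measure 114 mm over their backs; the gripper's body (76 mm by 85 mm) begins 54 mm behind the grasp point. The pads swing forward as they close: fully open they stand 13 mm farther back than shut.
Start: joints at [1.292, 0.417, -0.01, 1.614, 0.005, 1.111, -0.053], TCP at [147.225, -607.394, 242.26] pointing down, gripper open.
Joint ranges: [-2.81, 2.81], [-0.39, 2.02], [-1.27, 1.25], [0.06, 2.57], [-1.19, 4.33], [0.19, 2], [-2.82, 2.82]. Speed limits (rad/s): [1.89, 1.89, 2.39, 2.39, 3.01, 3.01, 3.01].

### API

Orientations are given as a unit quaternion [w, x, y, z].
In Python, from plant import * gives the robot as it stands. The module is installed in compiled form; this text tells all that it offers.
- The arm moves only by the tool send_rows, never from a script. Its argument "increments" is one flat list of numbers, 4 for each row, row after row: the shift along the tool's x, y, z each as a share of 15 cm, from -1 to 1, then the turn about the tool's z as a share of 0.5 rad, from -1 to 1. In form: [dx, dy, dz, twist, dx, dy, dz, twist, ...]. A call has 1 to 12 rows; each row is the pose to reach, as a shift and turn from the pose commanded when the call began, along the tool's axes at that moment; what a row does not reach only later rows make up. A row lasts 1/8 s, in which the tool goes at most 62.5 mm and 10.7 degrees, less where a joint would pass 70% of its speed; a pose out of reach is approached as far as the arm can. A call with a number of a shift or a turn outside -1 to 1 is refused whole. A call with a gripper value outside its range is refused whole. "grip" is the opening, from -1 (shut) to 1 (fully open), set as the call begins (left out, the last holds). The fingers move at their own pace and stop on an object; "force" is the grip in N (left out, the last holds). Time passes only in rows, so rows that repeat a pose let the fingers close. It gives the time, the measured TCP pose, the force, the opening and the grip force at its end, in the units of the state.
- sense(): the state, without advancing time (a new reading comes with each control period).
- read_camera(name): name is "side" or "top" or "wrist"; returns a dict with "frame" (480x640x3 uint8, red, green, blue), "camera_matrix" (3x3 intrinsics, pixels), "k1" (the pictures are not rectified: a ray, as slopes to the right and down, at radius r is drawn at 1 + k1 r^2 times it, then the intrinsics apply), "world_to_cam" (4x4, takes a point from world to camera coordinates). Camera axes: x right, y down, z forward; pixel columns grow to the right and rows downward; lengths in mm; the calibration is good to about 2 mm. A picture is of the moment at which its call begins. There is no depth.
- job_done(): hands the job in; it is judged then, once.
Trained networks look in a picture, given as the dict that the camera call returned (one of the last four; its "shot" number tells which), for a name from the list of things; names that differ only in an ending like _2 or _b are one class to them, and where a whole thing is asked for, a point or a joint stands for the part that bears it (a point fixed in the world has none). Each returns a list of dicts, best first, with "score" (0 to 1); they miss things now and then, are a little off and sometimes report something else, mostly with a low value. They report only what shows in the picture. A call takes as long as a camera call. They do not tell look-alikes from the thing itself.
- look_for(picture, target): "bbox" ([left, top, right, bottom] in pixels, round what is visible of it).
The state is a dict: "time_s": time; "joint_pos": joint angles; "joint_vel": joint speeds; "tau": joint torques, N m; "ee_pos": TCP position; "tcp_rot": TCP orientation; "ft_force": force on the tool from outside, world axes, zero at the start; "ft_torque": the same for the moment, N m; "opening": opening from 0.0 (shut) to 1.0 (fully open); "grasp_force": force on a finger pad.
Only numpy, scipy, OpenCV 4.12 (cv2) and the standard library are available. Lean on these libraries where they do the work, as an engineer would, in place of code of your own. Each camera call takes 0.05 s, during which the arm holds its last target. There are 200 camera calls.

## Working session

There is one attempt and no reset: what is moved stays moved. The work goes in short steps, Python scripts to look and compute and a tool call to move; the robot and the scene stay as the last step left them, time stands still between calls to the robot, and variables do not carry over. Pictures are saved under pics/ and viewed, at most 10 in all, crops included, and the job is handed in when it is done.

Besides the shell and the picture viewer there is one more tool, called after "Request:" in YAML: its name, and indented under it one key for each argument. send_rows: Moves the arm, as the interface text tells. Shift numbers are shares of 15 cm and turn numbers shares of 0.5 rad, none past 1 either way. Its arguments: {"type":"object","properties":{"increments":{"type":"array"},"grip":{"type":"number"},"force":{"type":"number"}},"required":["increments"]}

```bash
mkdir -p pics; cat > h.py <<'E'
from plant import *
import numpy as np, cv2
def snap(n,save=None):
    p=read_camera(n)
    if save: cv2.imwrite('pics/'+save,p['frame'][:,:,::-1])
    return p
def ray(p,uv):
    K=p['camera_matrix'];k=p['k1'];d=((uv[0]-K[0][2])/K[0][0],(uv[1]-K[1][2])/K[1][1])
    d=np.array(d);s=d.copy()
    for _ in range(20): s=d/(1+k*(s@s))
    T=np.array(p['world_to_cam']);R=T[:3,:3]
    return -R.T@T[:3,3], R.T@np.array([s[0],s[1],1])
def at(p,uv,z):
    o,d=ray(p,uv);return o+d*(z-o[2])/d[2]
def proj(p,X):
    T=np.array(p['world_to_cam']);c=T[:3,:3]@np.array(X,float)+T[:3,3];s=c[:2]/c[2];s=s*(1+p['k1']*(s@s))
    K=p['camera_matrix'];return np.array([K[0][0]*s[0]+K[0][2],K[1][1]*s[1]+K[1][2]])
E
python3 - <<'E'
from h import *
np.set_printoptions(precision=1,suppress=True)
for n in ('top','side'):
    p=snap(n,n+'1.png')
    print(n,ray(p,(320,240)))
    for t in ('block','square','mushroom','tray'):
        for r in look_for(p,t)[:5]: print(t,np.round(r['score'],2),np.round(r['bbox']))
print(sense())
E
```

```text
top (array([ 358.3,  -14.2, 1340.3]), array([ 0.2,  0. , -1. ]))
block 0.75 [263. 193. 317. 275.]
square 0.56 [331. 235. 393. 312.]
mushroom 0.9 [368. 196. 391. 219.]
mushroom 0.79 [382. 156. 404. 175.]
mushroom 0.78 [320. 229. 344. 257.]
mushroom 0.74 [405. 204. 431. 224.]
tray 0.85 [ 79. 220. 198. 323.]
side (array([286.8, 730.4, 965.6]), array([ 0.3, -0.6, -0.8]))
block 0.72 [258. 233. 342. 301.]
square 0.69 [325. 211. 389. 266.]
mushroom 0.81 [268. 180. 282. 202.]
mushroom 0.73 [266. 211. 288. 237.]
mushroom 0.57 [294. 197. 311. 219.]
mushroom 0.55 [310. 176. 325. 199.]
tray 0.91 [204. 344. 357. 480.]
{'time_s': 0.5, 'joint_pos': array([ 1.3,  0.4, -0. ,  1.6,  0. ,  1.1, -0.1]), 'joint_vel': array([-0., -0.,  0.,  0.,  0., -0.,  0.]), 'tau': array([ -0. , -86.4,   0.7, -43.5,   0. ,   0. ,  -0. ]), 'ee_pos': array([ 147.3, -607.4,  242.2]), 'tcp_rot': array([-0. ,  1. ,  0.1, -0. ]), 'ft_force': array([-0.9,  0.3,  0.4]), 'ft_torque': array([0., 0., 0.]), 'grasp_force': 0.0, 'opening': 1.002713759421712}
```

View pics/top1.png

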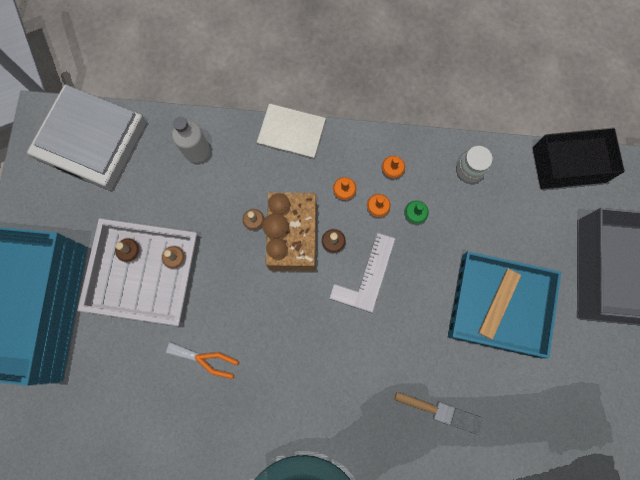

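View pics/side1.png

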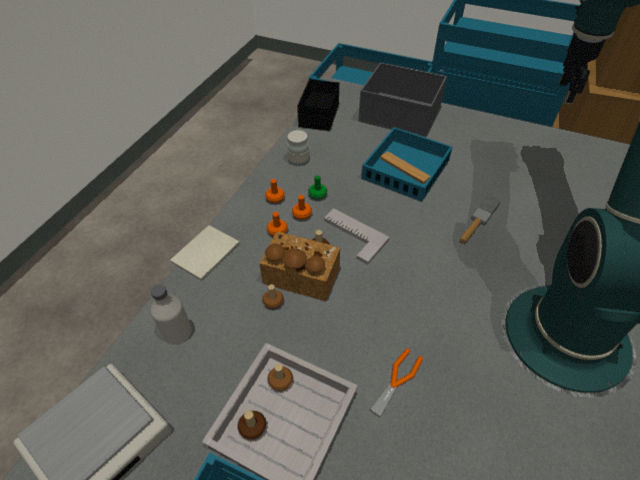

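The top view shows the block at (292,230), the target mushroom at (334,240), and the square with its inner corner near (362,290). The foil tray is at (140,272), on the left. The orange and green pieces at (345–416,165–211) and the brown mushroom at (253,218) are decoys. The side view agrees.

```bash
cat >> h.py <<'E'
from scipy.spatial.transform import Rotation as Rn
def inc(goal,yaw=None,s=None):
    """shares for goal (world mm) and tool-x heading (rad, world)"""
    s=s or sense();q=s['tcp_rot'];R=Rn.from_quat([q[1],q[2],q[3],q[0]]).as_matrix()
    h=np.arctan2(R[1,0],R[0,0]);d=R.T@(np.array(goal)-s['ee_pos'])/150
    tw=0 if yaw is None else -((yaw-h+np.pi)%(2*np.pi)-np.pi)/0.5
    return np.round(d,3),round(tw,3),'heading',round(h,3)
np.set_printoptions(precision=2,suppress=True)
E
python3 - <<'E'
from h import *
p=snap('top')
for n,uv,z in [('blk',(269,193),85),('blk',(316,193),85),('blk',(317,265),85),('blk',(268,265),85),('mush cap',(334,240),12),
 ('sq inner',(362,291),14),('sq far in',(379,235),14),('sq far out',(395,238),14),('sq out corner',(373,311),14),('hook out',(331,299),14),('hook in',(334,286),14),
 ('tray',(98,220),41),('tray',(197,233),41),('tray',(181,325),41),('tray',(80,308),41),('traym',(126,252),20),('traym',(173,258),20)]:
    print(n,at(p,uv,z))
print(sense()['ee_pos'],inc((520,-60,400),0))
w=snap('wrist');T=np.array(w['world_to_cam']);print('wristcam',ray(w,(320,240)),T[:3,:3],w['camera_matrix'][0])
E
```

```text
blk [711.24 147.77  85.  ]
blk [721.64  39.94  85.  ]
blk [554.87  21.09  85.  ]
blk [544.31 130.53  85.  ]
mush cap [630.5  -11.43  12.  ]
sq inner [514.65 -88.24  14.  ]
sq far in [ 652.65 -117.72   14.  ]
sq far out [ 649.   -156.47   14.  ]
sq out corner [ 470.49 -117.67   14.  ]
hook out [488.98 -17.5   14.  ]
hook in [520.09 -21.66  14.  ]
tray [618.99 549.11  41.  ]
tray [610.34 310.7   41.  ]
tray [394.55 316.75  41.  ]
tray [410.02 553.75  41.  ]
traym [552.41 477.7   20.  ]
traym [548.91 364.05  20.  ]
[ 147.19 -607.4   242.25] (array([ 3.27, -2.96, -1.05]), np.float64(0.476), 'heading', np.float64(0.238))
wristcam (array([ 220.52, -590.14,  374.2 ]), array([-0.3 , -0.09, -0.95])) [[ 0.23 -0.97  0.  ]
 [-0.93 -0.22  0.3 ]
 [-0.29 -0.07 -0.95]] [354.25   0.   313.73]
```

```bash
cat >> h.py <<'E'
def plan(*wps):
    """wps: (x,y,z,yaw) -> prints final shares of each call, chained from the present pose"""
    s=sense();q=s['tcp_rot'];R=Rn.from_quat([q[1],q[2],q[3],q[0]]).as_matrix()
    h=np.arctan2(R[1,0],R[0,0]);P=s['ee_pos'].copy();print('from',P,h)
    for w in wps:
        for k in range(9):
            c,sn=np.cos(h),np.sin(h);M=np.array([[c,sn,0],[sn,-c,0],[0,0,-1]])
            d=M.T@(np.array(w[:3])-P)/150;t=-((w[3]-h+np.pi)%(2*np.pi)-np.pi)/0.5
            if abs(d).max()<.004 and abs(t)<.006: break
            d=np.round(d/max(1,abs(d).max()),2);t=np.round(np.clip(t,-1,1),2)
            n=max(np.linalg.norm(d)*150/62.5,abs(t)*.5/.187);P=P+M@d*150;h-=t*.5
            print(d,t,'rows>=',round(n,1),'->',P,round(h,3))
E
python3 -c "
from h import *
plan((590,-80,260,1.68))"
```

```text
from [ 147.22 -607.39  242.25] 0.2378045602070387
[ 1.   -0.74 -0.03] -1.0 rows>= 3.0 -> [ 266.85 -464.18  246.75] 0.738
[ 1.   -0.13 -0.03] -1.0 rows>= 2.7 -> [ 364.72 -348.85  251.25] 1.238
[ 1.    0.38 -0.03] -0.88 rows>= 2.6 -> [ 467.62 -225.73  255.75] 1.678
[ 0.88  0.91 -0.03] -0.0 rows>= 3.0 -> [589.25 -79.9  260.25] 1.678
[-0.  0.  0.] -0.0 rows>= 0.0 -> [589.25 -79.9  260.25] 1.678
[-0.  0.  0.] -0.0 rows>= 0.0 -> [589.25 -79.9  260.25] 1.678
[-0.  0.  0.] -0.0 rows>= 0.0 -> [589.25 -79.9  260.25] 1.678
[-0.  0.  0.] -0.0 rows>= 0.0 -> [589.25 -79.9  260.25] 1.678
[-0.  0.  0.] -0.0 rows>= 0.0 -> [589.25 -79.9  260.25] 1.678
```

Request:
send_rows:
  increments: [1,-0.74,-0.03,-1,1,-0.74,-0.03,-1,1,-0.74,-0.03,-1,1,-0.74,-0.03,-1,1,-0.74,-0.03,-1]

```text
time_s: 1.23
ee_pos: [266.6, -464.5, 247.0]
tcp_rot: [0.0, 0.933, 0.36, -0.0]
ft_force: [-0.9, -0.4, -0.3]
opening: 1.002
grasp_force: 0.0
```

Request:
send_rows:
  increments: [1,-0.13,-0.03,-1,1,-0.13,-0.03,-1,1,-0.13,-0.03,-1,1,-0.13,-0.03,-1,1,-0.13,-0.03,-1]

```text
time_s: 1.85
ee_pos: [363.8, -350.2, 251.1]
tcp_rot: [-0.0, 0.816, 0.579, -0.0]
ft_force: [-0.2, -0.1, 0.3]
opening: 0.999
grasp_force: 0.0
```

Request:
send_rows:
  increments: [1,0.38,-0.03,-0.88,1,0.38,-0.03,-0.88,1,0.38,-0.03,-0.88,1,0.38,-0.03,-0.88]

```text
time_s: 2.35
ee_pos: [468.5, -225.0, 255.6]
tcp_rot: [-0.0, 0.668, 0.744, 0.0]
ft_force: [0.2, 0.6, 0.2]
opening: 0.999
grasp_force: 0.0
```

Request:
send_rows:
  increments: [0.88,0.91,-0.03,0,0.88,0.91,-0.03,0,0.88,0.91,-0.03,0,0.88,0.91,-0.03,0,0.88,0.91,-0.03,0]

```text
time_s: 2.98
ee_pos: [588.9, -81.9, 259.7]
tcp_rot: [-0.0, 0.669, 0.743, -0.001]
ft_force: [-0.4, -0.6, 0.3]
opening: 0.999
grasp_force: 0.0
```

```bash
python3 - <<'E'
from h import *
s=sense();print(s['time_s'],s['ee_pos'],inc(s['ee_pos'])[-1],s['joint_pos'])
p=snap('wrist','w1.png')
for t in ('block','square','mushroom'):
    for r in look_for(p,t)[:4]: print(t,np.round(r['score'],2),np.round(r['bbox']))
for X in [(554.9,21,85),(721.6,40,85),(630.5,-11,12),(514,-88,14),(652,-117,14)]: print(X,proj(p,X))
E
```

```text
2.975 [588.87 -81.88 259.7 ] 1.675 [ 0.52  0.4  -0.56  1.66  0.23  1.15  0.  ]
block 0.91 [285.   1. 498.  94.]
square 0.83 [203. 121. 374. 265.]
mushroom 0.88 [392. 288. 428. 332.]
mushroom 0.87 [453. 136. 515. 190.]
mushroom 0.85 [488. 246. 545. 296.]
mushroom 0.8 [327. 105. 389. 163.]
(554.9, 21, 85) [286.03  85.4 ]
(721.6, 40, 85) [490.39  85.51]
(630.5, -11, 12) [361.53 133.37]
(514, -88, 14) [245.25 195.15]
(652, -117, 14) [367.54 233.1 ]
```

View pics/w1.png

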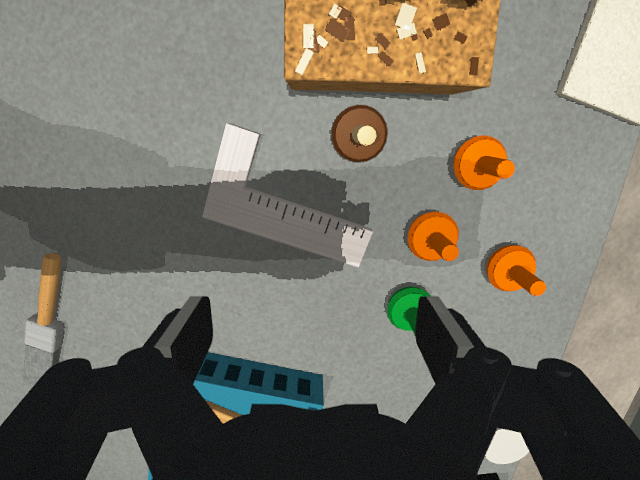

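The wrist view shows the block's top edge from (286,80) to (490,86), the cap centre at (359,133) and the stem top at (367,135). The square's inner corner is near (246,187), its far end is at (372,231)–(360,266), and its hook tip is at (229,124)–(260,134).

```bash
python3 - <<'E'
from h import *
p=snap('wrist')
for n,uv,z in [('blk top near',(285.5,80),85),('blk top far',(491,86.5),85),('blk bot near',(291,94),0),('cap',(359,133),15),('stem top',(367,135.5),70),
 ('sq inner',(246,187),14),('far in',(372,231),14),('far out',(360,266),14),('out corner',(204,216),14),('hook out',(229,124),14),('hook in',(260,134),14)]: print(n,at(p,uv,z))
a,b=at(p,(285.5,80),85),at(p,(491,86.5),85);print('block head',np.arctan2(*(b-a)[1::-1]),np.linalg.norm(b-a))
plan((628,-11,150,1.68),(628,-11,46,1.68))
E
```

```text
blk top near [554.08  25.25  85.  ]
blk top far [722.62  39.57  85.  ]
blk bot near [553.63  20.98   0.  ]
cap [627.63 -10.77  15.  ]
stem top [628.08 -11.56  70.  ]
sq inner [514.39 -79.03  14.  ]
far in [ 656.85 -114.13   14.  ]
far out [ 649.46 -157.27   14.  ]
out corner [ 469.34 -116.03   14.  ]
hook out [493.52 -15.29  14.  ]
hook in [526.04 -22.23  14.  ]
block head 0.08476356775380776 169.14674096934235
from [588.83 -81.38 260.38] 1.6754764785552814
[0.44 0.31 0.74] -0.01 rows>= 2.2 -> [628.18 -10.88 149.38] 1.68
[-0. -0. -0.] 0.0 rows>= 0.0 -> [628.18 -10.88 149.38] 1.68
[-0. -0. -0.] 0.0 rows>= 0.0 -> [628.18 -10.88 149.38] 1.68
[-0. -0. -0.] 0.0 rows>= 0.0 -> [628.18 -10.88 149.38] 1.68
[-0. -0. -0.] 0.0 rows>= 0.0 -> [628.18 -10.88 149.38] 1.68
[-0. -0. -0.] 0.0 rows>= 0.0 -> [628.18 -10.88 149.38] 1.68
[-0. -0. -0.] 0.0 rows>= 0.0 -> [628.18 -10.88 149.38] 1.68
[-0. -0. -0.] 0.0 rows>= 0.0 -> [628.18 -10.88 149.38] 1.68
[-0. -0. -0.] 0.0 rows>= 0.0 -> [628.18 -10.88 149.38] 1.68
[-0.   -0.    0.69] 0.0 rows>= 1.7 -> [628.18 -10.88  45.88] 1.68
```

Request:
send_rows:
  increments: [0.44,0.31,0.74,-0.01,0.44,0.31,0.74,-0.01,0.44,0.31,0.74,-0.01,0.44,0.31,0.74,-0.01]
  grip: 0.4

```text
time_s: 3.72
ee_pos: [628.3, -9.7, 149.2]
tcp_rot: [-0.0, 0.666, 0.746, -0.0]
ft_force: [-0.3, 0.2, -0.5]
opening: 0.699
grasp_force: 0.0
```

Request:
send_rows:
  increments: [0,0,0.3,0,0,0,0.5,0,0,0,0.69,0,0,0,0.69,0]

```text
time_s: 4.22
ee_pos: [628.0, -11.0, 45.8]
tcp_rot: [-0.0, 0.667, 0.745, -0.001]
ft_force: [-1.0, -0.1, 0.7]
opening: 0.698
grasp_force: 0.0
```

Request:
send_rows:
  increments: [0,0,0,0,0,0,0,0,0,0,0,0,0,0,0,0,0,0,0,0]
  grip: -1
  force: 25

```text
time_s: 4.85
ee_pos: [629.0, -9.5, 46.9]
tcp_rot: [0.001, 0.666, 0.746, 0.0]
ft_force: [-2.3, -2.4, 8.7]
opening: 0.203
grasp_force: 27.4
```

```bash
python3 - <<'E'
from h import *
plan((628,-10,196,1.68),(458,432,215,1.68),(458,432,55,1.68))
E
```

```text
from [629.01  -9.5   46.88] 1.6826618751601097
[-0.   -0.01 -0.99] 0.01 rows>= 2.4 -> [627.51  -9.67 195.38] 1.678
[-0.  0. -0.] -0.0 rows>= 0.0 -> [627.51  -9.67 195.38] 1.678
[-0.  0. -0.] -0.0 rows>= 0.0 -> [627.51  -9.67 195.38] 1.678
[-0.  0. -0.] -0.0 rows>= 0.0 -> [627.51  -9.67 195.38] 1.678
[-0.  0. -0.] -0.0 rows>= 0.0 -> [627.51  -9.67 195.38] 1.678
[-0.  0. -0.] -0.0 rows>= 0.0 -> [627.51  -9.67 195.38] 1.678
[-0.  0. -0.] -0.0 rows>= 0.0 -> [627.51  -9.67 195.38] 1.678
[-0.  0. -0.] -0.0 rows>= 0.0 -> [627.51  -9.67 195.38] 1.678
[-0.  0. -0.] -0.0 rows>= 0.0 -> [627.51  -9.67 195.38] 1.678
[ 1.   -0.27 -0.04] -0.0 rows>= 2.5 -> [571.25 135.16 201.38] 1.678
[ 1.   -0.26 -0.04] -0.0 rows>= 2.5 -> [516.47 280.14 207.38] 1.678
[ 1.   -0.27 -0.05] -0.0 rows>= 2.5 -> [460.2  424.97 214.88] 1.678
[ 0.05 -0.01 -0.  ] -0.0 rows>= 0.1 -> [457.91 432.26 214.88] 1.678
[-0.  0.  1.] -0.0 rows>= 2.4 -> [457.91 432.26  64.88] 1.678
[-0.    0.    0.07] -0.0 rows>= 0.2 -> [457.91 432.26  54.38] 1.678
[-0.  0. -0.] -0.0 rows>= 0.0 -> [457.91 432.26  54.38] 1.678
[-0.  0. -0.] -0.0 rows>= 0.0 -> [457.91 432.26  54.38] 1.678
[-0.  0. -0.] -0.0 rows>= 0.0 -> [457.91 432.26  54.38] 1.678
[-0.  0. -0.] -0.0 rows>= 0.0 -> [457.91 432.26  54.38] 1.678
[-0.  0. -0.] -0.0 rows>= 0.0 -> [457.91 432.26  54.38] 1.678
[-0.  0. -0.] -0.0 rows>= 0.0 -> [457.91 432.26  54.38] 1.678
[-0.  0. -0.] -0.0 rows>= 0.0 -> [457.91 432.26  54.38] 1.678
```

Request:
send_rows:
  increments: [0,0,-0.25,0,0,0,-0.5,0,0,0,-0.75,0,0,0,-1,0,0,0,-1,0]
  force: 40

```text
time_s: 5.48
ee_pos: [629.7, -9.1, 199.0]
tcp_rot: [0.002, 0.666, 0.746, 0.001]
ft_force: [0.5, 0.2, -0.2]
opening: 0.194
grasp_force: 39.0
```

Request:
send_rows:
  increments: [0.2,-0.05,-0.04,0,0.5,-0.13,-0.1,0,0.8,-0.22,-0.1,0,1,-0.27,-0.1,0]

```text
time_s: 5.98
ee_pos: [570.1, 137.2, 210.4]
tcp_rot: [-0.0, 0.666, 0.746, -0.0]
ft_force: [0.2, 0.1, -1.1]
opening: 0.198
grasp_force: 39.1
```

Request:
send_rows:
  increments: [0.35,-0.1,0,0,0.7,-0.2,0,0,1,-0.27,0,0]

```text
time_s: 6.35
ee_pos: [513.1, 281.4, 210.3]
tcp_rot: [-0.0, 0.666, 0.746, -0.0]
ft_force: [0.5, -0.8, 0.1]
opening: 0.199
grasp_force: 39.1
```

Request:
send_rows:
  increments: [0.35,-0.1,0,0,0.7,-0.2,0,0,0.9,-0.27,0,0,1,-0.28,0,0,1,-0.28,0,0]

```text
time_s: 6.98
ee_pos: [456.0, 424.2, 210.3]
tcp_rot: [-0.0, 0.666, 0.746, -0.0]
ft_force: [-0.2, -1.3, -1.3]
opening: 0.196
grasp_force: 39.1
```

```bash
python3 - <<'E'
from h import *
s=sense();print(s['opening'],s['grasp_force'],s['time_s'])
p=snap('side')
for t in ('mushroom',):
    for r in look_for(p,t)[:6]: print(t,np.round(r['score'],2),np.round(r['bbox']))
plan((458,432,56,1.68))
print('held expected',proj(p,s['ee_pos']-np.array([0,0,35])))
E
```

```text
0.1956215814314487 39.05403256416321 6.975
mushroom 0.6 [289. 368. 324. 406.]
mushroom 0.54 [267. 180. 285. 202.]
from [456.89 422.75 210.47] 1.6812054411006812
[0.06 0.01 1.  ] 0.0 rows>= 2.4 -> [457.39 431.86  60.47] 1.681
[0.   0.   0.03] 0.0 rows>= 0.1 -> [457.39 431.86  55.97] 1.681
[ 0.  0. -0.] 0.0 rows>= 0.0 -> [457.39 431.86  55.97] 1.681
[ 0.  0. -0.] 0.0 rows>= 0.0 -> [457.39 431.86  55.97] 1.681
[ 0.  0. -0.] 0.0 rows>= 0.0 -> [457.39 431.86  55.97] 1.681
[ 0.  0. -0.] 0.0 rows>= 0.0 -> [457.39 431.86  55.97] 1.681
[ 0.  0. -0.] 0.0 rows>= 0.0 -> [457.39 431.86  55.97] 1.681
[ 0.  0. -0.] 0.0 rows>= 0.0 -> [457.39 431.86  55.97] 1.681
[ 0.  0. -0.] 0.0 rows>= 0.0 -> [457.39 431.86  55.97] 1.681
held expected [305.63 388.29]
```

Request:
send_rows:
  increments: [0.06,0.01,0.4,0,0.06,0.01,0.7,0,0.06,0.01,0.9,0,0.06,0.01,1,0,0.06,0.01,1,0]

```text
time_s: 7.7
ee_pos: [456.8, 432.5, 60.6]
tcp_rot: [0.0, 0.667, 0.745, -0.0]
ft_force: [0.1, -0.2, 0.5]
opening: 0.196
grasp_force: 39.1
```

Request:
send_rows:
  increments: [0,0,0.03,0,0,0,0.03,0]

```text
time_s: 7.95
ee_pos: [456.8, 433.3, 57.0]
tcp_rot: [0.0, 0.667, 0.745, 0.001]
ft_force: [0.2, 0.4, 0.4]
opening: 0.2
grasp_force: 39.1
```

Request:
send_rows:
  increments: [0,0,0,0,0,0,0,0,0,0,0,0]
  grip: -0.1

```text
time_s: 8.32
ee_pos: [456.5, 433.3, 56.5]
tcp_rot: [-0.0, 0.666, 0.746, 0.0]
ft_force: [1.5, 0.3, -0.5]
opening: 0.451
grasp_force: 0.0
```

Request:
send_rows:
  increments: [0,0,-0.2,0,0,0,-0.5,0,0,0,-0.9,0,0,0,-1,0,0,0,-1,0]

```text
time_s: 8.95
ee_pos: [456.7, 433.4, 207.0]
tcp_rot: [0.0, 0.666, 0.746, 0.001]
ft_force: [0.7, 0.2, -1.1]
opening: 0.453
grasp_force: 0.0
```

```bash
python3 - <<'E'
from h import *
for n in ('side','top'):
    p=snap(n)
    for r in look_for(p,'mushroom')[:6]:
        b=np.array(r['bbox']);c=(b[:2]+b[2:])/2;print(n,np.round(r['score'],2),np.round(b),at(p,c,25))
E
```

```text
side 0.78 [265. 181. 284. 200.] [ 825.63 -144.93   25.  ]
side 0.73 [292. 412. 325. 443.] [448.72 436.01  25.  ]
side 0.49 [309. 177. 324. 192.] [ 724.77 -216.43   25.  ]
top 0.93 [332. 177. 355. 200.] [756.56 -22.7   25.  ]
top 0.88 [367. 194. 389. 219.] [ 719.63 -109.63   25.  ]
top 0.63 [131. 283. 152. 303.] [459.75 423.5   25.  ]
top 0.63 [382. 157. 405. 175.] [ 825.68 -138.89   25.  ]
top 0.58 [405. 201. 429. 224.] [ 714.97 -202.95   25.  ]
```

```bash
sed -i 's/if abs(d).max()<.004 and abs(t)<.006: break/if abs(d).max()<.006 and abs(t)<.011: break/' h.py; python3 - <<'E'
from h import *
from scipy.optimize import least_squares
L=np.array([(0,0),(150,0),(150,-45),(-35,-45),(-35,60),(0,60)],float)
W=np.array([(514.39,-79.03),(656.85,-114.13),(649.46,-157.27),(469.34,-116.03),(493.52,-15.29),(526.04,-22.23)])
f=lambda v:((L@np.array([[np.cos(v[2]),np.sin(v[2])],[-np.sin(v[2]),np.cos(v[2])]])+v[:2])-W).ravel()
r=least_squares(f,(514,-80,-.23));print(r.x,r.fun.reshape(-1,2).round(1).tolist())
x,y,a=r.x;g=np.array([x,y])+[-17.5*np.cos(a)-38*np.sin(a),-17.5*np.sin(a)+38*np.cos(a)];print(g)
plan((*g,150,a+np.pi/2),(*g,13,a+np.pi/2))
E
```

```text
[513.12 -80.24  -0.23] [[-1.3, -1.2], [2.4, 0.1], [-0.3, -0.6], [-0.4, -0.2], [-1.0, 1.4], [0.6, 0.4]]
[504.63 -39.28]
from [456.01 432.76 204.78] 1.68289830693232
[-1.   -0.01  0.12] 0.68 rows>= 2.4 -> [471.3  283.53 186.78] 1.343
[-1.    0.34  0.12] -0.0 rows>= 2.6 -> [487.09 125.89 168.78] 1.343
[-1.    0.35  0.12] -0.0 rows>= 2.6 -> [504.35 -32.09 150.78] 1.343
[-0.05  0.01  0.01] -0.0 rows>= 0.1 -> [504.11 -39.74 149.28] 1.343
[0.   0.   0.91] -0.0 rows>= 2.2 -> [504.11 -39.74  12.78] 1.343
```

Request:
send_rows:
  increments: [-0.4,-0.01,0,0.3,-0.8,-0.01,0,0.6,-1,-0.01,0,0.68]
  grip: 0.6

```text
time_s: 9.52
ee_pos: [471.9, 280.6, 205.3]
tcp_rot: [0.0, 0.785, 0.62, -0.001]
ft_force: [-0.4, 0.6, 0.6]
opening: 0.798
grasp_force: 0.0
```

Request:
send_rows:
  increments: [-0.4,0.14,0,0,-0.8,0.28,0,0,-1,0.34,0,0]

```text
time_s: 9.9
ee_pos: [487.3, 123.0, 205.4]
tcp_rot: [-0.0, 0.784, 0.621, -0.001]
ft_force: [1.0, 0.7, 0.7]
opening: 0.802
grasp_force: 0.0
```

Request:
send_rows:
  increments: [-0.4,0.14,0,0,-0.8,0.28,0.1,0,-1,0.35,0.25,0,-1,0.35,0.35,0,-1,0.35,0.35,0]

```text
time_s: 10.52
ee_pos: [503.9, -30.7, 152.5]
tcp_rot: [-0.001, 0.783, 0.622, -0.001]
ft_force: [0.2, 0.6, -0.3]
opening: 0.803
grasp_force: 0.0
```

```bash
python3 - <<'E'
from h import *
plan((504.6,-39.3,13,1.341))
p=snap('wrist','w2.png')
for r in look_for(p,'square')[:1]: print(r)
E
```

```text
from [503.85 -30.74 152.48] 1.3435744352942913
[-0.05  0.02  0.93] 0.01 rows>= 2.2 -> [505.09 -38.73  12.98] 1.339
{'bbox': [294.1, 200.4, 514.9, 327.4], 'score': 0.61}
```

View pics/w2.png

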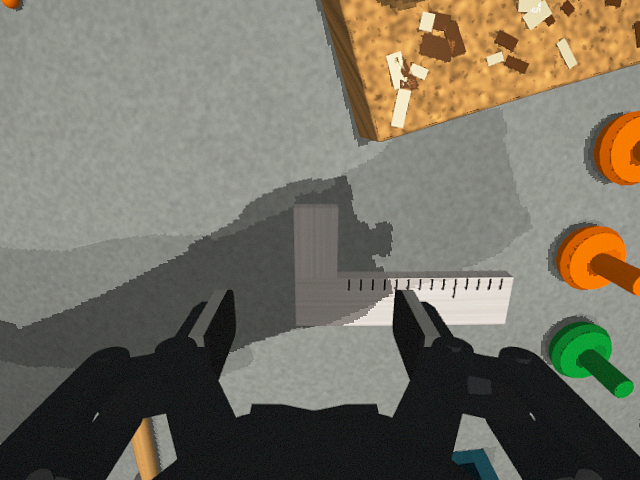

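The square is square-on in the picture, with its hook at (294–337, 205–275). The block's bottom near corner is at about (360,146) and its top corner at (377,141). The grasp line is right, so I'm descending.

Request:
send_rows:
  increments: [-0.05,0.02,0.3,0,-0.05,0.02,0.6,0,-0.05,0.02,0.8,0,-0.05,0.02,0.9,0,-0.05,0.02,0.93,0,-0.05,0.02,0.93,0]

```text
time_s: 11.38
ee_pos: [506.5, -39.4, 15.1]
tcp_rot: [0.0, 0.783, 0.622, 0.0]
ft_force: [0.3, -0.2, 1.4]
opening: 0.797
grasp_force: 0.0
```

Request:
send_rows:
  increments: [0,0,0,0,0,0,0,0,0,0,0,0,0,0,0,0,0,0,0,0]
  grip: -1
  force: 40

```text
time_s: 12.0
ee_pos: [506.2, -39.7, 15.1]
tcp_rot: [0.0, 0.783, 0.622, 0.0]
ft_force: [-4.3, 0.8, 12.3]
opening: 0.399
grasp_force: 38.9
```

```bash
python3 - <<'E'
from h import *
c=np.array([553.5,22.5]);a=0.09;u=np.array([np.cos(a),np.sin(a)]);v=np.array([-u[1],u[0]])
# inner corner target offset (-40,-35); TCP at local (-17.5,38)
g=c+u*(-40-17.5)+v*(-35+38);print(g)
z=sense()['ee_pos'][2]
plan((*g,z,a+np.pi/2))
E
```

```text
[495.96  20.32]
from [506.22 -39.7   15.09] 1.3423092940280625
[ 0.37 -0.16  0.  ] -0.64 rows>= 1.7 -> [495.42  19.8   15.09] 1.662
```

Request:
send_rows:
  increments: [0.05,-0.02,-0.01,-0.08,0.1,-0.04,-0.01,-0.16,0.15,-0.06,-0.01,-0.24,0.2,-0.08,-0.01,-0.32,0.25,-0.1,-0.01,-0.4,0.3,-0.12,-0.01,-0.48,0.34,-0.14,-0.01,-0.56,0.37,-0.16,-0.01,-0.64,0.37,-0.16,-0.01,-0.64]

```text
time_s: 13.12
ee_pos: [494.7, 19.5, 15.7]
tcp_rot: [-0.0, 0.673, 0.739, -0.001]
ft_force: [-2.5, -4.1, -0.9]
opening: 0.398
grasp_force: 40.9
```

```bash
python3 - <<'E'
from h import *
s=sense();print(s['ee_pos'],inc(s['ee_pos'])[-1],s['ft_force'],s['opening'])
p=snap('wrist','w3.png');p=snap('top')
for r in look_for(p,'square')[:1]: print(r)
E
```

```text
[494.65  19.52  15.7 ] 1.664 [-2.55 -4.07 -0.89] 0.3975071631495189
{'bbox': [331.9, 226.0, 350.8, 274.4], 'score': 0.9}
```

View pics/w3.png

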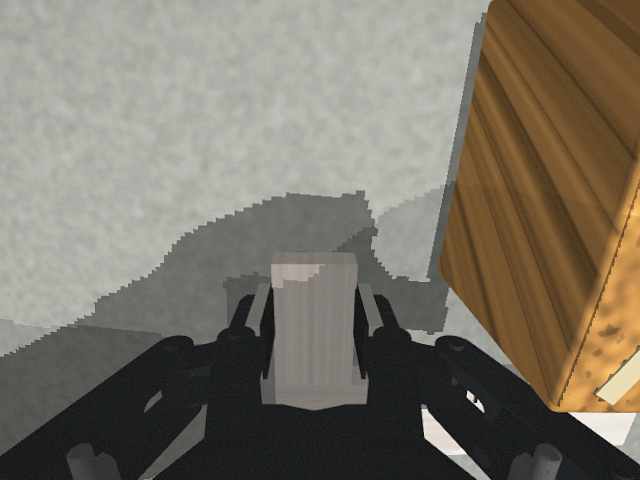

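The wrist view shows the hook held between the pads at (315,330). The block's bottom near edge runs from (487,15) to (440,271), and its bottom near corner is at (440,271). I'm using these for the block pose from close by.

```bash
python3 - <<'E'
from h import *
p=snap('wrist')
c=at(p,(440,271),0);e=at(p,(486,18),0);t=at(p,(553,411),85)
print('corner',c,t,'edge heading of block x',np.arctan2(*(e-c)[1::-1])-np.pi/2,np.linalg.norm(e-c))
t1,t2=at(p,(260,404),14),at(p,(273,262),14);print('hook outer edge heading',np.arctan2(*(t2-t1)[1::-1])-np.pi/2, at(p,(271,262),14),at(p,(357,262),14))
E
```

```text
corner [550.39  36.33   0.  ] [548.66  37.12  85.  ] edge heading of block x 0.013600170272149548 104.01123012880987
hook outer edge heading -0.03178165177744474 [474.98  39.58  14.  ] [509.72  42.76  14.  ]
```

The corner reads 13 mm off the earlier estimate, so I'm checking from the top camera whether the block moved.

```bash
python3 - <<'E'
from h import *
a=cv2.imread('pics/top1.png');p=snap('top','top2.png');b=cv2.imread('pics/top2.png')
print([ (r['score'],r['bbox']) for r in look_for(p,'block')[:2]])
for X in [(554,24,85),(554,24,0),(549.5,36.7,85),(549.5,36.7,0)]: print(X,proj(p,X))
v=np.hstack([cv2.resize(i[170:330,235:405],None,fx=2.35,fy=2.35*1.3,interpolation=cv2.INTER_CUBIC) for i in (a,b)])
cv2.imwrite('pics/cmp.png',v);print(v.shape)
s=sense();print(s['joint_pos'],s['tcp_rot'],s['ft_force'])
E
```

```text
[(0.8, [259.4, 190.5, 314.5, 270.2])]
(554, 24, 85) [315.67 265.26]
(554, 24, 0) [316.2  270.82]
(549.5, 36.7, 85) [309.83 266.7 ]
(549.5, 36.7, 0) [310.72 272.17]
(489, 800, 3)
[ 0.26  0.58 -0.44  2.06  0.44  0.59 -0.39] [-0.    0.67  0.74 -0.  ] [-1.95 -4.5  -1.94]
```

View pics/cmp.png

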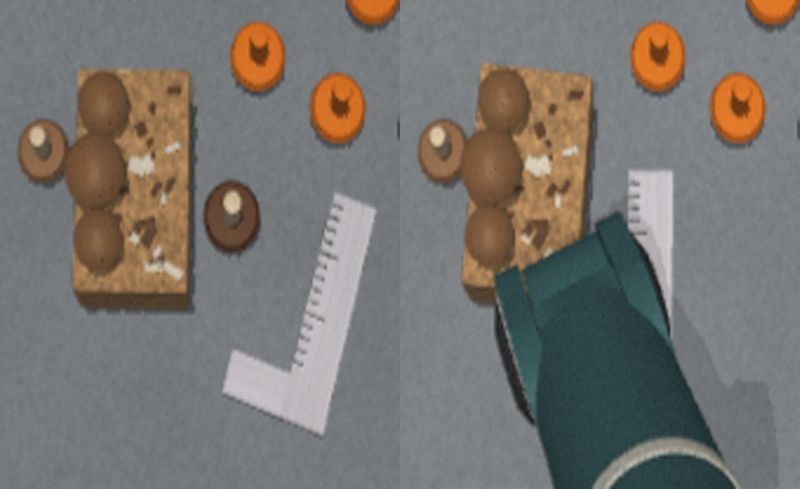

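The block was turned about 0.08 rad and its near corner moved about 13 mm, still under 20 mm. The gripper's wide knuckles did it. I'll back off with the square, align it to the block's new heading, and from here keep the knuckle axis clear of the block.

Request:
send_rows:
  increments: [-0.03,-0.05,0,0,-0.05,-0.1,0,0,-0.06,-0.15,0,0,-0.06,-0.2,0,0,-0.06,-0.2,0,0.08,-0.06,-0.2,0,0.16,-0.06,-0.2,0,0.16]

```text
time_s: 14.3
ee_pos: [466.2, 8.2, 15.8]
tcp_rot: [-0.0, 0.703, 0.711, -0.0]
ft_force: [-1.1, -0.2, -3.3]
opening: 0.396
grasp_force: 40.9
```

Request:
send_rows:
  increments: [0,0,0,0,0,0,0,0,0,0,0,0]
  grip: 0.2

```text
time_s: 14.68
ee_pos: [466.1, 8.2, 15.8]
tcp_rot: [-0.0, 0.703, 0.711, 0.0]
ft_force: [0.3, 0.1, 0.3]
opening: 0.6
grasp_force: 0.0
```

Request:
send_rows:
  increments: [0,0,-0.2,0,0,0,-0.5,0,0,0,-0.9,0,0,0,-1,0,0,0,-1,0]

```text
time_s: 15.3
ee_pos: [466.4, 7.9, 166.4]
tcp_rot: [0.001, 0.703, 0.711, 0.0]
ft_force: [-0.0, -0.7, -0.7]
opening: 0.602
grasp_force: 0.0
```

```bash
python3 - <<'E'
from h import *
s=sense();print(s['ee_pos'],inc(s['ee_pos'])[-1],s['time_s'])
p=snap('wrist','w4.png')
for X in [(549.5,36.7,0),(549.5,36.7,85),(483,-26,14)]: print(X,proj(p,X))
E
```

```text
[466.38   7.86 166.42] 1.582 15.3
(549.5, 36.7, 0) [412.16 182.46]
(549.5, 36.7, 85) [448.54 204.28]
(483, -26, 14) [332.96 256.85]
```

View pics/w4.png

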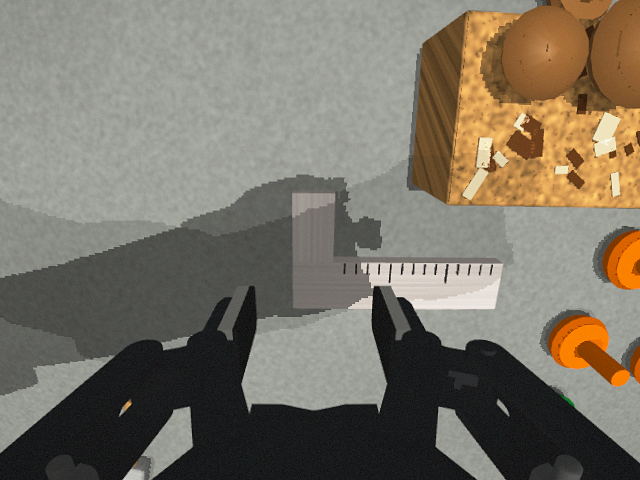

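The wrist view shows the block's top near corner at (448,204) with its side edge running to (638,208). The square's inner corner is at (335,259), its far end at (503,264)/(497,310), its outer corner at (293,307), and its hook tip at (292,193)–(335,193).

```bash
python3 - <<'E'
from h import *
p=snap('wrist')
B={k:at(p,uv,z)[:2] for k,uv,z in [('c85',(448,204.5),85),('side',(638,208.5),85),('tl',(469,12),85),('c0',(414,189),0)]}
for k in B: print(k,B[k])
d=B['side']-B['c85'];e=B['tl']-B['c85'];print('block head side',np.arctan2(d[1],d[0]),'end',np.arctan2(e[1],e[0])-np.pi/2,np.linalg.norm(e))
for k,uv in [('in',(335,262)),('far in',(502,265)),('far out',(497,310)),('outc',(293,307)),('hook o',(292,193)),('hook i',(335,193))]: print(k,at(p,uv,14)[:2])
E
```

```text
c85 [547.97  36.88]
side [676.87  36.57]
tl [548.37 144.27]
c0 [550.35  31.41]
block head side -0.00236505987023193 end -0.0036517380974026015 107.39374836999174
in [483.96 -30.22]
far in [631.12 -32.02]
far out [634.46 -76.56]
outc [447.51 -74.07]
hook o [447.48  29.37]
hook i [482.28  29.73]
```

```bash
python3 - <<'E'
from h import *
plan((525,-108,90,1.571),(525,-108,10,1.571),(525,-27,10,1.571))
E
```

```text
from [465.5    7.99 164.81] 1.5826767648463156
[-0.78  0.39  0.5 ] 0.02 rows>= 2.4 -> [ 525.38 -108.3    89.81] 1.573
[ 0.   -0.    0.53] 0.0 rows>= 1.3 -> [ 525.38 -108.3    10.31] 1.573
[ 0.54 -0.    0.  ] 0.0 rows>= 1.3 -> [525.23 -27.3   10.31] 1.573
```

Request:
send_rows:
  increments: [-0.4,0.2,0.1,0.02,-0.78,0.39,0.3,0.02,-0.78,0.39,0.5,0.02,-0.78,0.39,0.5,0.02,-0.78,0.39,0.5,0.02]
  grip: 0

```text
time_s: 16.02
ee_pos: [525.7, -106.8, 91.1]
tcp_rot: [-0.001, 0.706, 0.708, 0.0]
ft_force: [0.3, -0.6, 0.4]
opening: 0.498
grasp_force: 0.0
```

Request:
send_rows:
  increments: [0,0,0.2,0,0,0,0.4,0,0,0,0.5,0,0,0,0.53,0,0,0,0.53,0]

```text
time_s: 16.65
ee_pos: [526.4, -107.9, 12.1]
tcp_rot: [0.0, 0.706, 0.708, 0.0]
ft_force: [0.1, -0.2, 0.6]
opening: 0.499
grasp_force: 0.0
```

Request:
send_rows:
  increments: [0.06,0,0,0,0.12,0,0,0,0.18,0,0,0,0.24,0,0,0,0.3,0,0,0,0.3,0,0,0]

```text
time_s: 17.4
ee_pos: [525.8, -62.0, 11.2]
tcp_rot: [-0.0, 0.706, 0.708, 0.0]
ft_force: [-0.5, 0.2, 0.1]
opening: 0.5
grasp_force: 0.0
```

```bash
python3 - <<'E'
from h import *
s=sense();print(s['ee_pos'],inc(s['ee_pos'])[-1],s['time_s'],s['ft_force'],s['ft_torque'],s['opening'])
for n in ('top','side'):
    p=snap(n)
    for t in ('square','block'):
        for r in look_for(p,t)[:1]: print(n,t,r)
    for X in [(549,36.5,0),(549,36.5,85)]: print(proj(p,X))
E
```

```text
[525.79 -62.02  11.25] 1.574 17.4 [-0.55  0.24  0.1 ] [ 0.01  0.01 -0.03] 0.4998128687422035
top square {'bbox': [297.8, 290.9, 339.8, 318.5], 'score': 0.58}
top block {'bbox': [259.6, 191.6, 317.2, 273.1], 'score': 0.9}
[310.78 272.38]
[309.9  266.93]
side square {'bbox': [322.5, 238.6, 387.6, 290.5], 'score': 0.63}
side block {'bbox': [258.7, 234.3, 338.7, 306.1], 'score': 0.9}
[338.6 271. ]
[339.38 249.7 ]
```

```bash
python3 - <<'E'
from h import *
p=snap('side')
L=np.array([(0,0),(150,0),(150,-45),(-35,-45),(-35,60),(0,60)],float)
for y in (-30.5,-6):
    q=np.array([proj(p,(483+l[0],y+l[1],z)) for l in L for z in (0,14)]);print(y,q.min(0),q.max(0))
w=snap('wrist')
print([(r['score'],r['bbox']) for r in look_for(w,'square')[:1]])
for y in (-30.5,-6):
    q=np.array([proj(w,(483+l[0],y+l[1],14)) for l in L]);print(y,q.round().tolist())
E
```

```text
-30.5 [319.23 228.32] [390.48 281.69]
-6 [315.49 234.44] [387.5 289. ]
[(0.84, [81.6, 0.0, 595.9, 289.8])]
-30.5 [[204.0, 239.0], [583.0, 239.0], [559.0, 337.0], [135.0, 338.0], [92.0, 75.0], [190.0, 72.0]]
-6 [[198.0, 176.0], [596.0, 178.0], [572.0, 286.0], [125.0, 287.0], [83.0, -1.0], [184.0, -7.0]]
```

The square follows the push as predicted, with its inner edge now at about y = -6. I'm continuing slowly.

Request:
send_rows:
  increments: [0.04,0,0,0,0.08,0,0,0,0.12,0,0,0,0.16,0,0,0,0.2,0,0,0,0.24,0,0,0]

```text
time_s: 18.6
ee_pos: [525.8, -26.7, 11.3]
tcp_rot: [-0.0, 0.706, 0.708, 0.0]
ft_force: [-0.5, -2.0, -0.9]
opening: 0.501
grasp_force: 0.6
```

```bash
python3 - <<'E'
from h import *
s=sense();print(s['ee_pos'],inc(s['ee_pos'])[-1],s['time_s'],s['ft_force'])
w=snap('wrist','w5.png')
L=np.array([(0,0),(150,0),(150,-45),(-35,-45),(-35,60),(0,60)],float);y=s['ee_pos'][1]+56
q=np.array([proj(w,(483+l[0],y+l[1],14)) for l in L]);print(y,q.round().tolist())
print([proj(w,X).round(1) for X in [(549,36.5,0),(549,36.5,85),(634,36.5,0),(634,36.5,85)]])
E
```

```text
[525.77 -26.7   11.3 ] 1.573 18.6 [-0.48 -2.01 -0.92]
29.30038480659306 [[199.0, 179.0], [596.0, 182.0], [571.0, 289.0], [126.0, 290.0], [83.0, 3.0], [185.0, -2.0]]
[array([373.5, 155.9]), array([454.4, 199.4]), array([576.8, 158.9]), array([822.6, 206.9])]
```

View pics/w5.png

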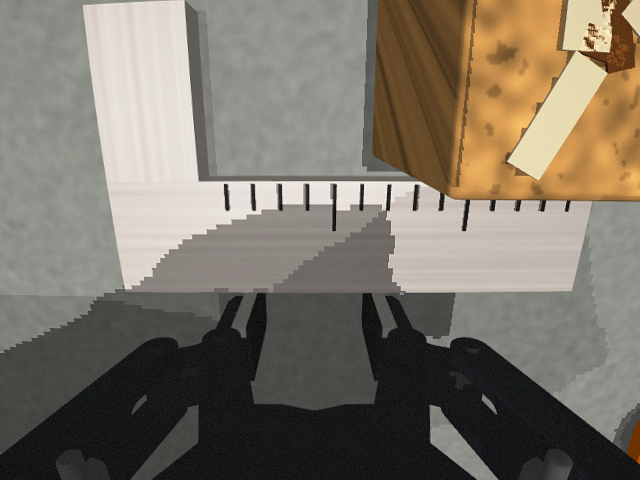

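The wrist view shows the square straight on both fingers. Its inner edge is at row ~181 and the block's bottom corner is at about (377,160), leaving a gap of ~7 mm. I'm closing it in small steps and watching the force.

Request:
send_rows:
  increments: [0.01,0,0,0,0.02,0,0,0,0.03,0,0,0,0.03,0,0,0]

```text
time_s: 19.15
ee_pos: [525.8, -22.6, 11.3]
tcp_rot: [-0.0, 0.706, 0.708, 0.0]
ft_force: [0.5, -1.4, -0.1]
opening: 0.497
grasp_force: 0.5
```

Request:
send_rows:
  increments: [0.01,0,0,0,0.01,0,0,0]

```text
time_s: 19.4
ee_pos: [525.8, -21.0, 11.3]
tcp_rot: [-0.0, 0.706, 0.708, 0.0]
ft_force: [0.1, -1.6, 1.4]
opening: 0.497
grasp_force: 0.6
```

Request:
send_rows:
  increments: [0.01,0,0,0,0.01,0,0,0]

```text
time_s: 19.65
ee_pos: [525.7, -19.4, 11.3]
tcp_rot: [-0.0, 0.706, 0.708, 0.0]
ft_force: [0.5, -1.1, 0.4]
opening: 0.503
grasp_force: 0.6
```

Request:
send_rows:
  increments: [0.005,0,0,0,0.005,0,0,0]

```text
time_s: 19.9
ee_pos: [525.7, -19.2, 11.3]
tcp_rot: [0.0, 0.707, 0.708, -0.0]
ft_force: [0.3, -4.1, 2.6]
opening: 0.502
grasp_force: 2.2
```

Contact came at TCP y = -19.4, exactly as predicted. Next I back off and go round to push the hook in x, with the gripper turned so its knuckles run along y.

```bash
python3 - <<'E'
from h import *
plan((525.7,-45,11,1.573),(525.7,-45,150,1.573),(412,4.5,150,3.142),(412,4.5,13,3.142),(480,4.5,13,3.142))
E
```

```text
from [525.73 -19.16  11.3 ] 1.5724735861723922
[-0.17 -0.    0.  ] -0.0 rows>= 0.4 -> [525.77 -44.66  11.3 ] 1.572
[-0.   -0.   -0.92] -0.0 rows>= 2.2 -> [525.77 -44.66 149.3 ] 1.572
[ 0.33 -0.76 -0.  ] -1.0 rows>= 2.7 -> [411.69   4.65 149.3 ] 2.072
[-0.  0. -0.] -1.0 rows>= 2.7 -> [411.69   4.65 149.3 ] 2.572
[-0.  0. -0.] -1.0 rows>= 2.7 -> [411.69   4.65 149.3 ] 3.072
[-0. -0. -0.] -0.14 rows>= 0.4 -> [411.69   4.65 149.3 ] 3.142
[-0.   -0.    0.91] 0.0 rows>= 2.2 -> [411.69   4.65  12.8 ] 3.142
[-0.46 -0.   -0.  ] 0.0 rows>= 1.1 -> [480.69   4.71  12.8 ] 3.142
```

Request:
send_rows:
  increments: [-0.1,0,0,0,-0.17,0,0,0,-0.17,0,-0.3,0,-0.17,0,-0.6,0,-0.17,0,-0.92,0,-0.17,0,-0.92,0]

```text
time_s: 20.65
ee_pos: [527.4, -45.2, 152.5]
tcp_rot: [0.002, 0.707, 0.708, 0.002]
ft_force: [0.5, -0.8, -0.7]
opening: 0.5
grasp_force: 0.0
```

Request:
send_rows:
  increments: [0.1,-0.25,0,-0.3,0.2,-0.5,0,-0.6,0.33,-0.76,0,-0.9,0.33,-0.76,0,-1,0.33,-0.76,0,-1]
  grip: -1

```text
time_s: 21.28
ee_pos: [411.5, 4.4, 149.0]
tcp_rot: [-0.0, 0.51, 0.86, -0.0]
ft_force: [0.4, 0.5, 0.5]
opening: -0.002
grasp_force: 0.0
```

Request:
send_rows:
  increments: [0,0,0,-0.35,0,0,0,-0.7,0,0,0,-1,0,0,0,-1]

```text
time_s: 21.78
ee_pos: [411.8, 4.5, 148.9]
tcp_rot: [-0.0, 0.282, 0.959, 0.0]
ft_force: [0.5, -0.8, 0.1]
opening: -0.001
grasp_force: 0.0
```

Request:
send_rows:
  increments: [0,0,0,-0.35,0,0,0,-0.7,0,0,0,-1,0,0,0,-1]

```text
time_s: 22.28
ee_pos: [411.8, 4.7, 149.1]
tcp_rot: [-0.0, 0.037, 0.999, 0.0]
ft_force: [0.1, -1.0, 0.1]
opening: 0.001
grasp_force: 0.0
```

```bash
python3 - <<'E'
from h import *
s=sense();print(s['time_s'],s['joint_pos'],s['opening'])
plan((412,4.5,13,3.142),(480,4.5,13,3.142))
E
```

```text
22.275 [ 0.69  0.26 -0.86  2.18  0.27  0.81  1.16] 0.0009466141914391396
from [411.76   4.7  149.09] 3.0676282897879537
[-0.   -0.    0.91] -0.15 rows>= 2.2 -> [411.76   4.7   12.59] 3.143
[-0.45 -0.   -0.  ] 0.0 rows>= 1.1 -> [479.26   4.77  12.59] 3.143
```

Request:
send_rows:
  increments: [0,0,0.3,-0.15,0,0,0.6,-0.15,0,0,0.8,-0.15,0,0,0.88,-0.15,0,0,0.88,-0.15]

```text
time_s: 22.9
ee_pos: [411.7, 5.1, 17.3]
tcp_rot: [-0.0, -0.002, 1.0, 0.0]
ft_force: [0.2, 0.4, 0.4]
opening: -0.005
grasp_force: 0.0
```

Request:
send_rows:
  increments: [-0.06,0,0,0,-0.12,0,0,0,-0.18,0,0,0,-0.23,0,0,0,-0.28,0,0,0,-0.33,0,0,0,-0.38,0,0,0,-0.43,0,0,0,-0.45,0,0,0]

```text
time_s: 24.02
ee_pos: [479.8, 5.3, 17.3]
tcp_rot: [0.0, -0.003, 1.0, 0.0]
ft_force: [-3.0, -1.0, 2.1]
opening: 0.005
grasp_force: 1.9
```

```bash
python3 - <<'E'
from h import *
s=sense();print(s['ee_pos'],inc(s['ee_pos'])[-1],s['ft_force'],s['ft_torque'])
p=snap('side','side2.png')
for t in ('square','block'):
    for r in look_for(p,t)[:1]: print(t,r)
L=np.array([(0,0),(150,0),(150,-45),(-35,-45),(-35,60),(0,60)],float)
q=np.array([proj(p,(s['ee_pos'][0]+46+l[0],36.5+l[1],z)) for l in L for z in (0,14)]);print(q.min(0),q.max(0))
t=snap('top')
for r in look_for(t,'block')[:1]: print(r)
E
```

```text
[479.75   5.33  17.25] -3.136 [-3.02 -0.97  2.09] [-0.31  0.8  -0.01]
square {'bbox': [339.9, 259.2, 367.1, 295.4], 'score': 0.69}
block {'bbox': [257.1, 236.0, 341.8, 304.3], 'score': 0.63}
[293.96 240.54] [366.36 296.28]
{'bbox': [260.0, 190.9, 316.3, 270.5], 'score': 0.71}
```

Request:
send_rows:
  increments: [-0.03,0,0,0,-0.06,0,0,0,-0.09,0,0,0,-0.12,0,0,0,-0.12,0,0,0]

```text
time_s: 24.9
ee_pos: [497.8, 5.6, 17.3]
tcp_rot: [0.0, -0.003, 1.0, 0.0]
ft_force: [-0.7, -0.9, -0.7]
opening: -0.001
grasp_force: 0.0
```

Request:
send_rows:
  increments: [-0.01,0,0,0,-0.01,0,0,0]

```text
time_s: 25.15
ee_pos: [498.8, 5.5, 17.3]
tcp_rot: [0.0, -0.003, 1.0, 0.0]
ft_force: [-1.2, -0.7, -1.1]
opening: 0.001
grasp_force: 0.5
```

Request:
send_rows:
  increments: [-0.01,0,0,0,-0.01,0,0,0]

```text
time_s: 25.4
ee_pos: [500.3, 5.4, 17.3]
tcp_rot: [0.0, -0.003, 1.0, 0.0]
ft_force: [-1.2, 0.2, 0.6]
opening: -0.0
grasp_force: 0.9
```

Request:
send_rows:
  increments: [-0.01,0,0,0,-0.01,0,0,0]

```text
time_s: 25.65
ee_pos: [501.9, 5.4, 17.3]
tcp_rot: [0.0, -0.003, 1.0, 0.0]
ft_force: [-1.7, -0.7, 1.0]
opening: 0.0
grasp_force: 0.8
```

Request:
send_rows:
  increments: [-0.01,0,0,0,-0.01,0,0,0]

```text
time_s: 25.9
ee_pos: [502.5, 5.4, 17.1]
tcp_rot: [-0.001, -0.003, 1.0, -0.0]
ft_force: [-6.5, -0.0, 4.8]
opening: -0.002
grasp_force: 3.7
```

The hook is in contact with the block's end at x ≈ 502, as predicted. I'm backing off and looking.

Request:
send_rows:
  increments: [0.08,0,0,0,0.15,0,0,0,0.25,0,-0.2,0,0.35,0,-0.5,0,0.45,0,-0.9,0,0.45,0,-1,0,0.45,0,-1,0]

```text
time_s: 26.78
ee_pos: [436.0, 4.4, 167.8]
tcp_rot: [0.001, -0.003, 1.0, -0.001]
ft_force: [0.2, -0.6, -0.1]
opening: 0.001
grasp_force: 0.0
```

```bash
python3 - <<'E'
from h import *
plan((560,-75,150,1.571))
E
```

```text
from [435.99   4.45 167.81] -3.136384728923568
[-0.82 -0.53  0.12] 1.0 rows>= 2.7 -> [559.4  -74.41 149.81] -3.636
[-0.01 -0.   -0.  ] 1.0 rows>= 2.7 -> [560.72 -75.12 149.81] -4.136
[ 0. -0. -0.] 1.0 rows>= 2.7 -> [560.72 -75.12 149.81] -4.636
[ 0. -0. -0.] 0.15 rows>= 0.4 -> [560.72 -75.12 149.81] -4.711
```

Request:
send_rows:
  increments: [-0.3,-0.2,0,0.35,-0.6,-0.4,0.1,0.7,-0.83,-0.53,0.12,1,-0.83,-0.53,0.12,1]
  grip: 0

```text
time_s: 27.28
ee_pos: [561.5, -74.6, 146.4]
tcp_rot: [-0.001, 0.246, 0.969, 0.0]
ft_force: [-0.4, 0.8, 0.6]
opening: 0.501
grasp_force: 0.0
```

Request:
send_rows:
  increments: [0,0,0,0.35,0,0,0,0.7,0,0,0,1,0,0,0,1]

```text
time_s: 27.78
ee_pos: [559.9, -73.1, 148.1]
tcp_rot: [-0.001, 0.476, 0.88, -0.001]
ft_force: [-0.4, 0.0, 0.2]
opening: 0.497
grasp_force: 0.0
```

Request:
send_rows:
  increments: [0,0,0,0.35,0,0,0,0.7,0,0,0,1,0,0,0,1.0,0,0,0,1.0]

```text
time_s: 28.4
ee_pos: [560.4, -73.5, 148.9]
tcp_rot: [-0.0, 0.677, 0.736, -0.0]
ft_force: [-0.8, -0.5, 0.4]
opening: 0.499
grasp_force: 0.0
```

```bash
python3 - <<'E'
from h import *
s=sense();print(s['ee_pos'],inc(s['ee_pos'])[-1],s['time_s'])
w=snap('wrist','w6.png')
L=np.array([(0,0),(150,0),(150,-45),(-35,-45),(-35,60),(0,60)],float)
print([proj(w,(549+l[0],36.5+l[1],14)).round().tolist() for l in L])
print([proj(w,X).round(1).tolist() for X in [(549,36.5,0),(549,36.5,85),(719,36.5,85)]])
E
```

```text
[560.44 -73.52 148.89] 1.653 28.4
[[311.0, 72.0], [518.0, 94.0], [505.0, 156.0], [258.0, 134.0], [266.0, -27.0], [318.0, -22.0]]
[[311.3, 75.0], [310.1, 52.6], [620.3, 89.9]]
```

View pics/w6.png

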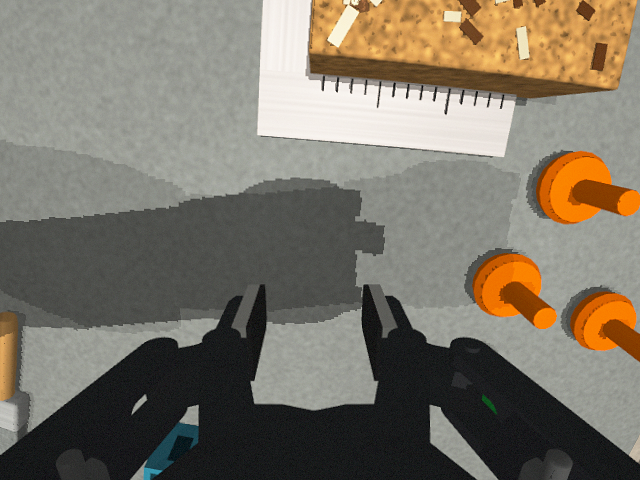

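The wrist view shows the hook against the block's end and the long leg along its side. The outer edge runs (258,135)–(504,157) and the block's top edge (310,53)–(619,90), both within 1–2 px of prediction. I'm checking the angles and offsets numerically.

```bash
python3 - <<'E'
from h import *
p=snap('wrist');g=cv2.GaussianBlur(p['frame'].astype(float).sum(2)/3,(0,0),1)
def edge(a,b,z,sgn,n=60,r=9):
    a,b=np.array(a,float),np.array(b,float);t=(b-a)/np.linalg.norm(b-a);nn=np.array([-t[1],t[0]]);P=[]
    for f in np.linspace(.06,.94,n):
        o=a+f*(b-a);k=np.arange(-r,r+.01,.25);q=(o+k[:,None]*nn).astype(np.float32)
        v=cv2.remap(g.astype(np.float32),q[:,0].reshape(-1,1),q[:,1].reshape(-1,1),1).ravel();d=np.gradient(v)*sgn
        P.append(at(p,o+k[d.argmax()]*nn,z)[:2])
    P=np.array(P);l=cv2.fitLine(P.astype(np.float32),cv2.DIST_HUBER,0,.01,.01).ravel()
    h=np.arctan(l[1]/l[0]) if abs(l[0])>abs(l[1]) else -np.arctan(l[0]/l[1]);return l[2:],h
print('sq outer',edge((258,135),(504,157),14,-1))
print('sq hook outer',edge((258,135),(264,5),14,1),edge((258,135),(264,5),14,-1))
print('block top edge',edge((310,53),(619,90),85,-1,r=5))
print('block end top', edge((310,53),(313,2),85,-1,r=5),edge((310,53),(313,2),85,1,r=5))
for n,uv,z in [('out c',(258,135),14),('far out',(504.5,157),14),('blk c',(310,53),85),('blk far',(619,90),85)]:print(n,at(p,uv,z))
E
```

```text
sq outer (array([602.61,  -8.86], dtype=float32), np.float32(0.00022391544))
sq hook outer (array([512.66,  34.88], dtype=float32), np.float32(0.0034918347)) (array([512.85,  36.01], dtype=float32), np.float32(-0.09190746))
block top edge (array([630.69,  36.42], dtype=float32), np.float32(3.4999353e-05))
block end top (array([547.57,  47.61], dtype=float32), np.float32(0.0009346763)) (array([549.6 ,  49.42], dtype=float32), np.float32(-0.012136773))
out c [513.83  -9.26  14.  ]
far out [699.18  -9.25  14.  ]
blk c [549.18  36.27  85.  ]
blk far [718.5   36.09  85.  ]
```

The square is parallel to the block within 0.001 rad, and its corner offset is about 1 mm. The block corner has moved ~13–14 mm, under the 20 mm limit. The mushroom was seen in the tray earlier. I'm handing in.

```bash
python3 - <<'E'
from h import *
p=snap('side')
print([(round(r['score'],2),at(p,((r['bbox'][0]+r['bbox'][2])/2,(r['bbox'][1]+r['bbox'][3])/2),25)) for r in look_for(p,'mushroom')[:6]])
print(job_done())
E
```

```text
[(0.87, array([ 716.34, -201.18,   25.  ])), (0.77, array([ 719.98, -118.69,   25.  ])), (0.74, array([452.73, 435.11,  25.  ])), (0.65, array([754.27, -19.83,  25.  ])), (0.5, array([ 822.68, -139.25,   25.  ]))]
the job is handed in; nothing more can be done
None
```

I handed the job in (no verdict was returned): the mushroom is in the foil tray and the square is flush with the block's side and near end (about 1 mm by my measurements), but my gripper turned the block about 0.09 rad, moving its near corner roughly 13–14 mm (estimates 12–16 mm, limit 20 mm).

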